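Lay the bunk bed on its back and switch on the heat pen

ROBOT

A 6-joint arm with a two-finger parallel gripper is mounted at the origin on the work surface. World frame = base frame: x ahead of the robot, y to its left, z up, the work surface at z = 0. Lengths are in mm, angles in rad, forces in N, time in s.
With the tool pointing down it reaches from about 325 to 775 mm from the base axis. Payload 5.5 kg.
Tool frame: the origin (TCP) lies between the finger pads; the fingertips stand 17 mm ahead of it and the grasp point (between the pads) lies 2 mm behind it; z points along the fingers, y is the direction in which the jaws open and shut (so a half turn about z gives the same grasp; the last joint's range is limited). The gripper opens to 88 mm and grips with 3 to 60 N. Pads are 20 mm wide; open, the fingers measure 115 mm over their backs; the gripper's body (75 mm by 178 mm) begins 61 mm behind the grasp point.
Start: joints at [-1.328, 0.091, 1.231, -0, 1.82, -0.057], TCP at [177.197, -573.252, 239.631] pointing down, gripper open.
Joint ranges: [-2.87, 2.87], [-0.86, 2.18], [0.17, 2.46], [-1.51, 4.65], [0.06, 2.69], [-2.65, 2.65]. Speed limits (rad/s): [2.57, 2.57, 3.01, 3.14, 3.14, 3.14].

INTERFACE

Orientations are given as [roll, pitch, yaw] about the fixed x, y, z axes, in that order (R = Rz(yaw) Ry(pitch) Rx(roll)).
In Python, from workcell import ctrl, imaging, order gives the robot as it stands.
- The arm moves only by the shell command python3 -m pendant 'ROWS' [OPENING] [FORCE]. ROWS is a JSON object of lists of equal length, an entry for each row: "offset": the shift along the tool's x, y, z in mm, a list of three; "twist": the turn about the tool's z in rad. In form: {"offset": [[tx, ty, tz], ...], "twist": [twist, ...]}. A call has 1 to 10 rows; each row shifts and turns the commanded pose from where the row before left it, along the tool's axes as they then stand; what a row does not reach is not made up. A row lasts 1/8 s, in which the tool goes at most 62.5 mm and 10.7 degrees, less where a joint would pass 70% of its speed; a pose out of reach is approached as far as the arm can. A call with a gripper value outside its range is refused whole. OPENING is the gripper's target within -1 to 1 (shut at 1, half-way at 0, fully open at -1), set as the call begins (- or left out, the last holds). The fingers move at their own pace and stop on an object; FORCE is the grip in N (left out, the last holds). Time passes only in rows, so rows that do not move let the fingers close. It gives the time, the measured TCP pose, the force and the opening at its end, in the units of the state.
- ctrl.read_state(): the state, without advancing time (a new reading comes with each control period).
- imaging.grab_frame(name): name is "scene" or "top" or "wrist"; returns a dict with "frame" (420x560x3 uint8, red, green, blue), "range_z" (420x560 float32, mm along the optical axis (not along the pixel's ray), 0 where there is no reading), "fx", "fy", "cx", "cy" (pixels), "view" (4x4, takes a point from world to camera coordinates). Camera axes: x right, y down, z forward; pixel columns grow to the right and rows downward; lengths in mm; the calibration is good to about 2 mm. A picture is of the moment at which its call begins.
- order.finish_job(): hands the job in, once; it reports no verdict.
The state is a dict: "time": time; "qpos": joint angles; "joint_velocities": joint speeds; "tau": joint torques, N m; "eef_pos": TCP position; "tool_rot": TCP orientation; "force": force on the tool from outside, world axes, zero at the start; "ft_torque": the same for the moment, N m; "gripper_width": finger opening in mm.
Only numpy, scipy, OpenCV 4.12 (cv2) and the standard library are available. Lean on these libraries where they do the work, as an engineer would, in place of code of your own. Each camera call takes 0.05 s, during which the arm holds its last target. There are 200 camera calls.

TASK

The underside of the miniature bunk bed is to be branded: gently push the birch bunk bed over where it stands, so that it lies flat on its back with the ladder side (the one now facing the robot) up, and then switch on the heat pen by pressing the button on its stand fully down and letting it go. Only push with the fingers: do not grip, lift or drag the bed along, do not press the button before the bed lies on its back, and leave the bar stool, the knob tin and the sink where they stand.

Things in the scene. Friction and masses are not known exactly. Their poses are not given: they have to be found in the camera images.
- bunk_bed: Loose pale birch miniature bunk bed, 0.13 kg, upright on the black mat: 65 mm deep (its x), 130 long (y), 110 high (z). Origin at the centre of its underside. The front (-x face, turned to the robot within 25 degrees) has a ladder, y -55 to -25 mm, sticking out 4 mm; the back (+x) has none. On its back its x axis points straight down and it is 65 mm high, reaching 110 mm beyond its back edge.
- bed_front_rail (a point): Middle of the bed's upper front rail, on its outer face (32.5 mm from the origin along the bed's -x, 98 mm up). The rail runs the full length, 91 to 105 mm high. Pushed here towards its +x the bed tips about its back bottom edge without sliding; past about 30 degrees (about 60 mm of push) it falls over by itself.
- bed_back_edge (a point): Middle of the bed's back bottom edge (32.5 mm from the origin along its +x), the line it tips about; it stays down on the mat while the bed is tipped.
- pen_stand: White plastic heat pen stand, fixed. Base 150 mm (its x) by 90 mm (y) by 25 mm high, origin at the centre of its underside. A round push button is on the base at x = -45 mm, y = 0 (the end nearer the robot); the pen (16 mm thick) lies in a cradle at the other end, its tip over x = 0 at 46 mm above the underside, rising to its tail at x = 125 mm, 120 mm up.
- press_top (a point): Centre of the top face of the push button, a grey disc 24 mm across in a low white housing; pressed straight down.
- press (a joint): Travel of the push button in m: 0 up, 0.006 fully down; sprung, 4 N holds it fully down and it comes back up when let go.
- stool: Bystander, loose: chrome bar stool miniature, 74 mm high, round foot 42 mm and seat 36 mm across. Origin at the centre of its underside.
- knob_tin: Bystander, loose: round brass tin, 57 mm across and 34 mm high, with a knob on its lid reaching 50 mm. Origin at the centre of its underside.
- sink: Bystander, loose: white ceramic miniature sink, 46 x 56 mm, 32 mm high, with a chrome tap reaching 48 mm. Origin at the centre of its underside.
There are look-alikes about, which are no part of the job. Several things look just like the bunk_bed: the one meant starts nearest to the robot's base.

How it is judged (in metres and radians):
On the way, in this order (a step that is already met when the one before it is completed fails the run):
1. the bunk bed lies flat on its back, at rest, ladder side up (angle between bunk_bed's own x axis and vertical above 2.97 rad and linear speed of bunk_bed below 0.02 m/s and angular speed of bunk_bed below 0.2 rad/s), for 0.2 s.
2. the button is pressed fully down (value of joint press above 0.0048 m), for 0.1 s.
At the end, for the whole second after the job is handed in: The bed rests on the mat flat on its back (within 10 degrees), ladder side up, its back bottom edge within 80 mm of where it stood and on the mat; the button has been pressed (at least 4.8 of 6 mm) after that and is up again; stool, tin and sink stand upright within 20 mm of their places (all of step 1 and height (world z) of bed_back_edge below 0.012 m and distance of bed_back_edge from where it was at the start of the episode below 0.08 m and value of joint press below 0.0015 m and distance of each of stool, knob_tin, sink from where it was at the start of the episode below 0.02 m and angle between each of stool, knob_tin, sink's own z axis and vertical below 0.15 rad); the robot touches nothing.
It fails at once if the bed's back bottom edge is more than 25 mm off the mat: lifted, or tipped the wrong way (height (world z) of bed_back_edge above 0.028 m).
It fails at once if the bed is dragged or shoved more than 80 mm along (distance of bed_back_edge from where it was at the start of the episode above 0.08 m).
It fails at once if the bed is gripped or struck hard (over 20 N) (contact force between the fingers and bunk_bed above 20 N).
It fails at once if the button is pressed before the bed lies on its back (value of joint press above 0.003 m and angle between bunk_bed's own x axis and vertical below 2.8 rad).
It fails at once if the stool, tin or sink is shifted more than 20 mm or tipped (distance of any of stool, knob_tin, sink from where it was at the start of the episode above 0.02 m or angle between any of stool, knob_tin, sink's own z axis and vertical above 0.35 rad).
It also fails if it takes over 40 s, if anything falls off the work surface, if the arm or the gripper's body presses on something with over 40 N, if the wrist force passes 120 N, or if a joint passes its speed limit or range.

## Working session

There is one attempt and no reset: what is moved stays moved. The work goes in short steps, Python scripts to look and compute and a shell command to move; the robot and the scene stay as the last step left them, time stands still between calls to the robot, and variables do not carry over. Pictures are saved under pics/ and viewed, about 8 in all and at most 12, crops included, and the job is handed in when it is done.

```bash
mkdir -p pics; ls; cat > h.py <<'E'
import numpy as np,cv2
from workcell import ctrl,imaging,order
def grab(n):
    f=imaging.grab_frame(n); np.savez(f'/tmp/{n}.npz',**f); return f
def pts(f):
    z=f['range_z'];v,u=np.mgrid[:z.shape[0],:z.shape[1]]
    c=np.stack([(u-f['cx'])/f['fx']*z,(v-f['cy'])/f['fy']*z,z,np.ones_like(z)],-1)
    return (c@np.linalg.inv(f['view']).T)[...,:3]
def save(f,n): cv2.imwrite('pics/'+n,f['frame'][...,::-1])
E
python3 - <<'E'
from h import *
for n in('scene','top'): f=grab(n); save(f,n+'1.png'); print(n,f['fx'],np.linalg.inv(f['view']).round(2).tolist())
print(ctrl.read_state())
E
```

```text
pics
scene 534.876002932582 [[0.03, 0.54, -0.84, 1823.75], [1.0, -0.01, 0.03, -224.09], [0.01, -0.84, -0.54, 907.0], [0.0, 0.0, 0.0, 1.0]]
top 444.3616573078858 [[-0.02, -0.99, 0.17, 413.97], [-1.0, 0.02, -0.01, -193.61], [0.01, -0.17, -0.99, 1130.55], [0.0, 0.0, 0.0, 1.0]]
{'time': 0.1, 'qpos': array([-1.32770145e+00,  9.17945868e-02,  1.23176242e+00,  8.59585733e-06,
        1.81979863e+00, -5.66449364e-02]), 'joint_velocities': array([ 0.00208729, -0.00193003, -0.0027225 ,  0.00088887,  0.0015664 ,
       -0.0021216 ]), 'tau': array([ 3.43870437e-03, -4.47857165e+01, -4.07569671e+01,  7.01193349e-02,
        2.83886696e-02, -1.10565243e-04]), 'eef_pos': array([ 177.13872103, -573.00903274,  238.61504827]), 'tool_rot': array([-3.13983297e+00, -1.08131721e-04,  2.99741829e-01]), 'force': array([-0.4912865 , -0.04903019, -0.06445511]), 'ft_torque': array([ 0.0041372 , -0.03941617, -0.02626257]), 'gripper_width': 87.7386273379301}
```

View pics/scene1.png

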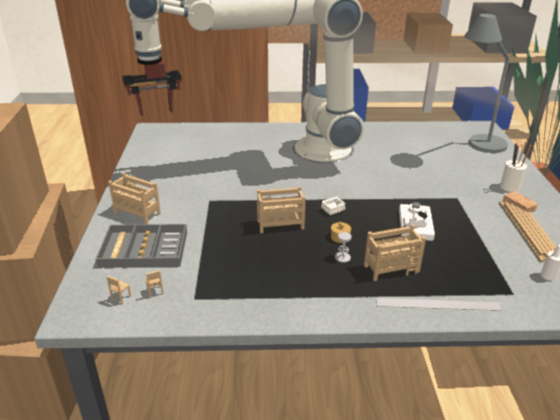

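View pics/top1.png

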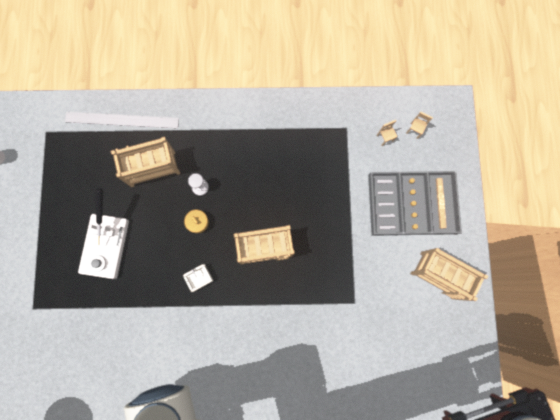

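The beds are at scene (281,209) / top (265,245), scene (393,250) / top (148,160), and scene (135,197) / top (450,275). The stand is at top (103,246), the stool at (198,184), the tin at (196,221) and the sink at (198,278). I'll measure them now.

```bash
python3 - <<'E'
from h import *
for n,boxes in (('top',dict(bedA=(225,215,310,275),bedB=(105,130,190,195),bedC=(405,240,495,305),stool=(185,168,212,200),tin=(180,205,215,240),sink=(180,260,216,296),stand=(75,185,132,285))),('scene',dict(bedA=(250,180,312,236),bedB=(358,222,430,280),bedC=(100,170,165,225),stool=(330,228,356,266),tin=(328,222,356,243),sink=(318,194,350,218),stand=(392,198,440,240)))):
    f=dict(np.load(f'/tmp/{n}.npz')); P=pts(f); 
    for k,(a,b,c,d) in boxes.items():
        Q=P[b:d,a:c].reshape(-1,3); Q=Q[(Q[:,2]>12)&(Q[:,2]<200)]
        print(n,k,len(Q),'cen',Q.mean(0).round(),'min',np.percentile(Q,1,0).round(),'max',np.percentile(Q,99,0).round(),'r',np.hypot(*Q.mean(0)[:2]).round())
        if k[:3]=='bed':
            T=Q[(Q[:,2]>88)]; r=cv2.minAreaRect(T[:,:2].astype(np.float32)); print('   toprect',r, 'edge corners',cv2.boxPoints(r).round().tolist())
        if k=='stand':
            T=Q[(Q[:,2]>18)&(Q[:,2]<30)]; r=cv2.minAreaRect(T[:,:2].astype(np.float32)); print('  ',r,cv2.boxPoints(r).round().tolist())
t=dict(np.load('/tmp/top.npz'))['frame'];s=dict(np.load('/tmp/scene.npz'))['frame']
R=lambda i:cv2.resize(i[...,::-1],(390,390),interpolation=cv2.INTER_CUBIC)
cv2.imwrite('pics/crop.png',np.hstack([R(t[205:285,225:305]),R(t[190:290,60:160])]))
E
```

```text
top bedA 1702 cen [ 513. -179.   84.] min [ 476. -242.   33.] max [ 550. -115.  114.] r 544.0
   toprect ((512.0975952148438, -178.0347442626953), (69.33160400390625, 129.1549072265625), 7.821035385131836) edge corners [[469.0, -119.0], [487.0, -247.0], [555.0, -237.0], [538.0, -109.0]]
top bedB 2135 cen [722. 109.  80.] min [678.  40.  25.] max [768. 174. 114.] r 731.0
   toprect ((726.3998413085938, 110.67720031738281), (69.4988021850586, 131.1623077392578), 14.311785697937012) edge corners [[677.0, 166.0], [709.0, 39.0], [776.0, 56.0], [744.0, 183.0]]
top bedC 2250 cen [ 436. -613.   77.] min [ 379. -679.   19.] max [ 494. -546.  110.] r 752.0
   toprect ((435.430908203125, -615.4031982421875), (131.68377685546875, 70.10282135009766), 58.8822135925293) edge corners [[371.0, -654.0], [431.0, -690.0], [499.0, -577.0], [439.0, -541.0]]
top stool 188 cen [673. -15.  70.] min [658. -30.  13.] max [690.   2.  81.] r 673.0
top tin 420 cen [580. -10.  37.] min [555. -35.  16.] max [608.  18.  53.] r 580.0
top sink 464 cen [440. -14.  25.] min [411. -46.  13.] max [469.  16.  52.] r 441.0

[... 925 characters left out ...]
 ((437.83856201171875, -614.7777709960938), (135.39813232421875, 74.90637969970703), 57.54405212402344) edge corners [[370.0, -652.0], [433.0, -692.0], [506.0, -578.0], [443.0, -538.0]]
scene stool 303 cen [640. -15.  48.] min [579. -35.  14.] max [691.  17.  80.] r 640.0
scene tin 326 cen [617. -13.  49.] min [557. -35.  14.] max [691.  17.  80.] r 617.0
scene sink 277 cen [444. -14.  27.] min [411. -47.  13.] max [473.  21.  49.] r 444.0
scene stand 1177 cen [581. 201.  53.] min [453. 110.  16.] max [734. 271. 120.] r 615.0
   ((525.3871459960938, 222.8417510986328), (90.30595397949219, 155.88131713867188), 80.67182922363281) [[441.0, 191.0], [595.0, 166.0], [610.0, 255.0], [456.0, 280.0]]
```

View pics/crop.png

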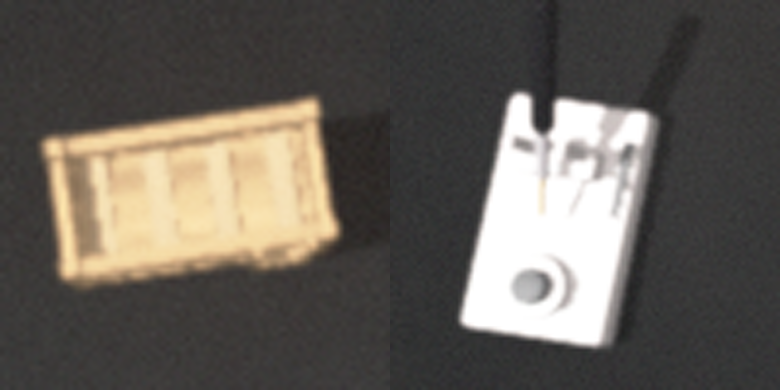

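The crop shows bed A upright, with its ladder at the lower right, which is the robot side at -y. It is the nearest bed, r≈544 against 731 and 752. The button is the grey disc at top pixel (96,264). The bed's yaw is ≈0.137 and its front rail is at about (481,-182). I'll move to a standoff with the fingers shut.

```bash
python3 -m pendant '{"offset":[[0,0,0],[32,-40,0],[35,-43,0],[35,-43,0],[35,-43,0],[35,-43,0],[35,-43,0],[35,-43,0],[35,-43,0],[30,-5,0]],"twist":[0.163,0,0,0,0,0,0,0,0,0]}' 1 10
python3 - <<'E'
from h import *
f=dict(np.load('/tmp/top.npz')); P=pts(f)
print('mat z',np.median(P[150:170,260:330,2]),'table',np.median(P[340:345,60:120,2]))
def ray(f,u,v,z):
    M=np.linalg.inv(f['view']);d=M[:3,:3]@[(u-f['cx'])/f['fx'],(v-f['cy'])/f['fy'],1];o=M[:3,3];return o+d*(z-o[2])/d[2]
print('btn depth',P[260:268,92:100].mean((0,1)),'ray z35',ray(f,96,263.6,35))
Q=P[225:285,75:132].reshape(-1,3); print('base z hist',np.histogram(Q[:,2],range(0,60,4)))
w=grab('wrist'); save(w,'w1.png'); print(ctrl.read_state()['eef_pos'],ctrl.read_state()['tool_rot'],np.linalg.inv(w['view']).round(2).tolist())
E
```

```text
time: 1.35
eef_pos: [435.0, -186.0, 240.0]
tool_rot: [-3.142, -0.001, 0.14]
force: [0.4, -1.0, 1.0]
gripper_width: 0.2
mat z 2.8964649600499115 table -0.24216988387991023
btn depth [478.31844713 229.04383881  49.09501379] ray z35 [478.8919089  233.32411443  35.        ]
base z hist (array([897, 392,  37,  32,  34,  86, 693, 618,  62,  75,  63,  83,  88,
        20]), array([ 0,  4,  8, 12, 16, 20, 24, 28, 32, 36, 40, 44, 48, 52, 56]))
[ 437.2226363  -185.7840525   238.92607984] [-3.14046124e+00 -1.47010302e-03  1.40716890e-01] [[0.14, -0.95, -0.28, 511.82], [-0.99, -0.13, -0.04, -175.28], [-0.0, 0.28, -0.96, 385.62], [0.0, 0.0, 0.0, 1.0]]
```

View pics/w1.png

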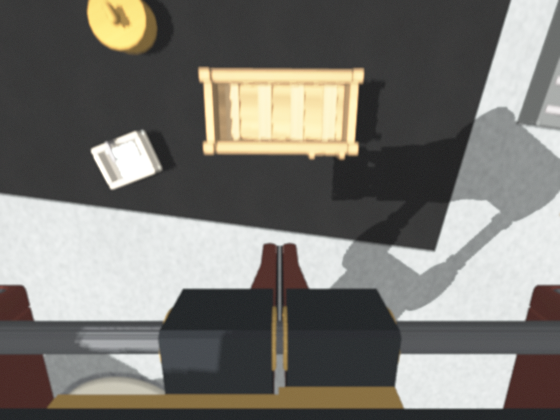

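The wrist view shows the bed square to the tool. Its front rail is at row ~148, centred at col ~281, with the ladder stubs at (312,155) and (342,155). The fingers are on col 281. I'll take the rail position from the wrist rays.

```bash
python3 - <<'E'
from h import *
f=dict(np.load('/tmp/wrist.npz')); P=pts(f)
Q=P[60:165,195:370].reshape(-1,3); T=Q[(Q[:,2]>95)&(Q[:,2]<125)]
print('top z pct',np.percentile(T[:,2],[50,90,97]))
y=0.137; d=np.array([np.cos(y),np.sin(y)]);n=np.array([-d[1],d[0]])
a=T[:,:2]@d;b=T[:,:2]@n; print('along d',np.percentile(a,[1,5,50,95,99]),'n',np.percentile(b,[1,99]))
F=P[140:160,225:300]; m=(F[...,2]>85)&(F[...,2]<125); G=F[m]; print('front rail d min/z',np.percentile(G[:,:2]@d,[2,50]),np.percentile(G[:,2],[2,50,98]))
s=ctrl.read_state(); p=s['eef_pos'][:2]; print('tcp along',p@d,'n',p@n,s['eef_pos'])
B=P[85:140,215:350].reshape(-1,3)
g=P[300:340,100:160,2]
E
```

```text
top z pct [108.18999496 110.08666224 113.87592057]
along d [450.15308115 451.84801163 490.67246813 514.86136402 515.65866138] n [-308.77451719 -181.16036207]
front rail d min/z [451.57530282 455.8367125 ] [ 95.45672094 108.40299345 109.79230374]
tcp along 407.75306358638557 n -243.75558863667328 [ 437.2226363  -185.7840525   238.92607984]
```

The rail top is at z≈108 (the mat is 3 mm thick), its outer face is at 451 along the push line, and the fingers' front is at ~418. I'll descend so the tips are at z≈101 and close in.

```bash
python3 -m pendant '{"offset":[[0,0,40],[0,0,40],[0,0,41],[0,0,0],[12,0,0],[8,0,0],[4,0,0],[0,0,0]],"twist":[0,0,0,0,0,0,0,0]}'
python3 - <<'E'
from h import *
w=grab('wrist'); s=grab('scene')
cv2.imwrite('pics/c1.png',np.hstack([w['frame'][60:300,160:400,::-1],cv2.resize(s['frame'][150:250,230:330,::-1],(240,240))]))
E
```

```text
time: 2.4
eef_pos: [458.5, -185.4, 119.3]
tool_rot: [3.141, -0.001, 0.137]
force: [-0.2, 0.4, 0.1]
gripper_width: 0.1
```

View pics/c1.png

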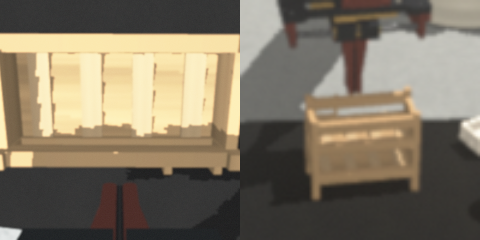

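The fingers are square to the mid-rail, clear of the ladder, with about 12 mm to go. I'll push along the rail's arc (back edge as pivot) and check partway.

```bash
python3 -m pendant '{"offset":[[6,0,0],[4,0,0],[4,0,-1],[4.4,0,-2.6],[4.4,0,-2.6],[4.6,0,-2.3],[4.6,0,-2.2],[4.8,0,-1.9],[4.8,0,-1.8],[0,0,0]],"twist":[0,0,0,0,0,0,0,0,0,0]}'
python3 - <<'E'
from h import *
w=grab('wrist'); s=grab('scene')
cv2.imwrite('pics/c2.png',np.hstack([w['frame'][60:300,160:400,::-1],cv2.resize(s['frame'][150:250,230:330,::-1],(240,240))]))
E
```

```text
time: 3.75
eef_pos: [499.5, -179.6, 133.2]
tool_rot: [3.142, -0.0, 0.137]
force: [-0.2, 0.2, -0.7]
gripper_width: 0.5
```

View pics/c2.png

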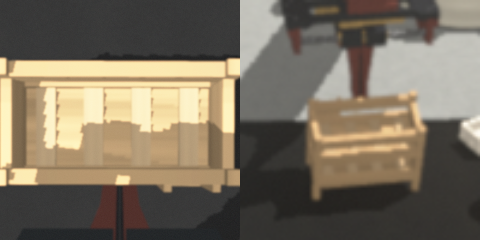

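The bed is tilting (about 15°) with the fingers still on the rail. I'll continue past the balance point.

```bash
python3 -m pendant '{"offset":[[4.9,0,-1.4],[4.9,0,-1.3],[5,0,-1],[5,0,-1],[5,0,-0.6],[5,0,-0.5],[5,0,0],[4,0,0],[0,0,0],[0,0,0]],"twist":[0,0,0,0,0,0,0,0,0,0]}'
python3 - <<'E'
from h import *
w=grab('wrist'); s=grab('scene')
cv2.imwrite('pics/c3.png',np.hstack([w['frame'][0:300,160:400,::-1],cv2.resize(s['frame'][150:250,230:330,::-1],(300,300))]))
E
```

```text
time: 5.1
eef_pos: [537.5, -174.4, 138.8]
tool_rot: [-3.142, 0.0, 0.137]
force: [-0.3, 0.5, 0.9]
gripper_width: 0.6
```

View pics/c3.png

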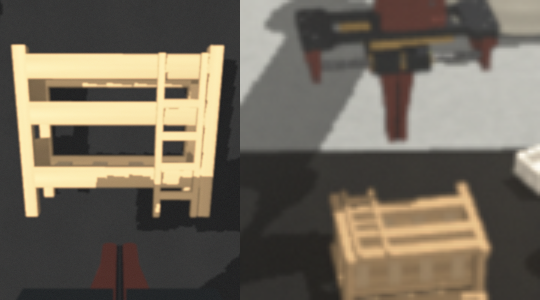

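The wrist view shows the bed flat on its back, ladder up (crop cols 155–210), and the fingers clear. I'll lift, move over to the button and measure.

```bash
python3 -m pendant '{"offset":[[0,0,-40],[0,0,-40],[0,-50,0],[0,-60,0],[0,-60,0],[0,-60,0],[0,-60,0],[0,-60,0],[-10,-60,0],[0,0,0]],"twist":[0,0,0,0,0,0,0,0,0,0]}'
python3 - <<'E'
from h import *
t=grab('top'); w=grab('wrist'); P=pts(t)
cv2.imwrite('pics/c4.png',np.hstack([w['frame'][:,:,::-1],t['frame'][100:310,150:330,::-1][:, :].repeat(1,0) if 0 else cv2.resize(t['frame'][100:310,180:330,::-1],(240,420))]))
Q=P[150:290,215:310].reshape(-1,3);Q=Q[(Q[:,2]>50)&(Q[:,2]<100)];print(np.percentile(Q,[1,50,99],axis=0).round(1),cv2.minAreaRect(Q[:,:2].astype(np.float32)))
for k,(a,b,c,d) in dict(stool=(185,168,212,200),tin=(180,205,215,240),sink=(180,260,216,296)).items():
    Q=P[b:d,a:c].reshape(-1,3); Q=Q[(Q[:,2]>12)&(Q[:,2]<200)];print(k,Q.mean(0).round(1))
print(w['view'].round(3).tolist())
E
```

```text
time: 6.45
eef_pos: [470.2, 233.9, 218.8]
tool_rot: [-3.141, 0.0, 0.143]
force: [0.9, -0.9, 0.6]
gripper_width: 0.5
[[ 547.6 -234.    60.6]
 [ 612.1 -174.3   68.2]
 [ 656.6  -99.5   74.9]] ((602.533935546875, -166.24256896972656), (110.197021484375, 130.19241333007812), 7.578028202056885)
stool [672.5 -14.4  70.7]
tin [579.7  -9.7  37.2]
sink [440.6 -13.5  24.9]
[[0.141, -0.99, 0.0, 163.195], [-0.949, -0.135, 0.286, 448.483], [-0.283, -0.04, -0.958, 513.942], [0.0, 0.0, 0.0, 1.0]]
```

View pics/c4.png

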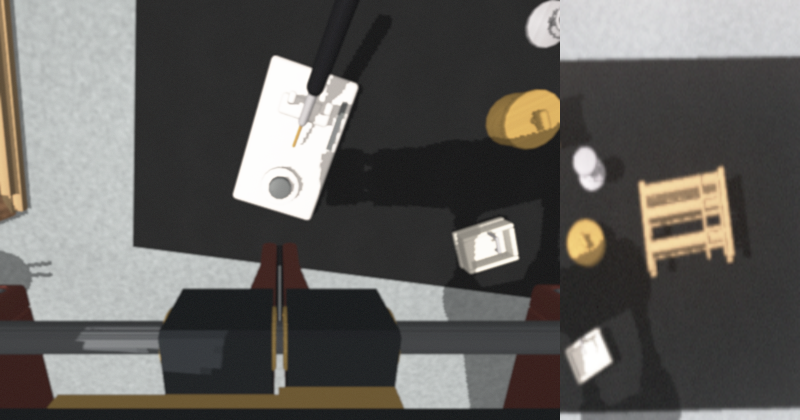

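The bed is flat (top z≈68, a 110x130 footprint) and the bystanders haven't moved. The button disc is at wrist pixel (280,187), and I'll measure it from both views.

```bash
python3 - <<'E'
from h import *
f=dict(np.load('/tmp/wrist.npz')); P=pts(f)
g=f['frame'].astype(int); sub=g[160:210,255:305].mean(-1); m=np.zeros(g.shape[:2],np.uint8); m[160:210,255:305]=((sub<165)&(sub>60))
n,l,st,c=cv2.connectedComponentsWithStats(m); i=1+st[1:,4].argmax(); print(st[i],c[i])
D=P[l==i]; print('disc',np.median(D,0),np.percentile(D[:,2],[5,95])); print('width mm',st[i][2:4]*np.median(f['range_z'][l==i])/f['fx'])
print('base',np.median(P[120:150,262:280,2]), 'stand',np.median(P[200:206,250:262,2]))
t=dict(np.load('/tmp/top.npz'));T=pts(t)
def line(f,u,v):
    M=np.linalg.inv(f['view']);d=M[:3,:3]@[(u-f['cx'])/f['fx'],(v-f['cy'])/f['fy'],1];return M[:3,3],d/np.linalg.norm(d)
o1,d1=line(f,*c[i]);t=dict(np.load('/tmp/scene.npz'))
t0=dict(np.load('/tmp/top.npz')); o2,d2=line(t0,96,263.6)
s=np.linalg.lstsq(np.stack([d1,-d2],1),o2-o1,rcond=None)[0]; print('two-view',o1+d1*s[0],o2+d2*s[1])
y=ctrl.read_state();e=y['eef_pos'];a=y['tool_rot'][2]
q=np.median(D,0)-e; print(e,'tool offset',q[0]*np.cos(a)+q[1]*np.sin(a),q[0]*np.sin(a)-q[1]*np.cos(a),-q[2]-17)
E
```

```text
[270 177  22  22 389] [280.2622108  186.94087404]
disc [479.12589074 231.82504889  50.34208765] [46.97295412 51.62231721]
width mm [22.18708542 22.18708542]
base 28.467536483919673 stand 27.531008519127454
two-view [477.27936526 231.47513556  42.02062854] [478.48997387 230.68085722  41.78283782]
[471.56072576 230.57156359 218.88441083] tool offset 7.6657378404914525 -0.19851931100436504 151.54232318171503
```

The disc is at about (479,232), with its top at z≈50 by depth and ~42 from the coarse two-view rays. The base reads 28, as expected. I'll go down to tip z≈58 and then feel for it.

```bash
python3 -m pendant '{"offset":[[7.5,0,45],[0,0,45],[0,0,40],[0,0,13],[0,0,0]],"twist":[0,0,0,0,0]}'; python3 -m pendant '{"offset":[[0,0,4],[0,0,3],[0,0,2],[0,0,0]],"twist":[0,0,0,0]}'
```

```text
time: 7.18
eef_pos: [479.5, 230.4, 75.9]
tool_rot: [3.141, 0.001, 0.135]
force: [-0.4, -0.1, 0.6]
gripper_width: 0.5
time: 7.68
eef_pos: [479.4, 231.6, 67.2]
tool_rot: [-3.141, -0.001, 0.137]
force: [-0.3, 0.6, 0.2]
gripper_width: 0.6
```

```bash
python3 -m pendant '{"offset":[[0,0,2],[0,0,0]],"twist":[0,0]}'; python3 -m pendant '{"offset":[[0,0,2],[0,0,0]],"twist":[0,0]}';python3 -m pendant '{"offset":[[0,0,2],[0,0,0]],"twist":[0,0]}';
```

```text
time: 7.92
eef_pos: [479.4, 231.6, 65.1]
tool_rot: [-3.141, -0.001, 0.137]
force: [0.7, 0.5, 2.0]
gripper_width: 0.7
time: 8.18
eef_pos: [479.4, 231.6, 63.0]
tool_rot: [-3.141, -0.001, 0.137]
force: [1.7, 0.1, 3.1]
gripper_width: 0.3
time: 8.43
eef_pos: [479.4, 231.6, 61.3]
tool_rot: [-3.141, -0.001, 0.137]
force: [0.1, 0.0, 5.0]
gripper_width: 0.4
```

```bash
python3 -m pendant '{"offset":[[0,0,1],[0,0,0]],"twist":[0,0]}'; python3 -m pendant '{"offset":[[0,0,1],[0,0,0],[0,0,0]],"twist":[0,0,0]}'
```

```text
time: 8.68
eef_pos: [479.5, 231.6, 61.2]
tool_rot: [-3.141, -0.001, 0.137]
force: [-1.5, 0.2, 9.0]
gripper_width: 0.6
time: 9.05
eef_pos: [479.5, 231.6, 61.1]
tool_rot: [-3.141, -0.002, 0.137]
force: [-3.6, -0.8, 14.2]
gripper_width: 0.5
```

The button is at its hard stop (position held, force 14 N). I'll release it, lift and check.

```bash
python3 -m pendant '{"offset":[[0,0,-8],[0,0,-40],[0,0,-50],[0,0,-40],[0,0,0],[0,0,0]],"twist":[0,0,0,0,0,0]}'
python3 - <<'E'
from h import *
w=grab('wrist');t=grab('top');P=pts(w);print('btn z',np.median(P[180:196,272:288,2]))
T=pts(t);Q=T[150:290,215:310].reshape(-1,3);Q=Q[(Q[:,2]>50)&(Q[:,2]<100)];print(np.percentile(Q,[1,50,99],axis=0).round(1))
cv2.imwrite('pics/c5.png',np.hstack([w['frame'][:,:,::-1],cv2.resize(t['frame'][100:310,180:330,::-1],(240,420))]))
E
```

```text
time: 9.8
eef_pos: [478.7, 231.2, 195.2]
tool_rot: [3.141, 0.002, 0.137]
force: [-0.1, 0.2, -0.9]
gripper_width: 0.9
btn z 41.356141105311565
[[ 546.6 -233.9   60.6]
 [ 612.1 -174.3   68.1]
 [ 656.9  -99.4   74.6]]
```

View pics/c5.png

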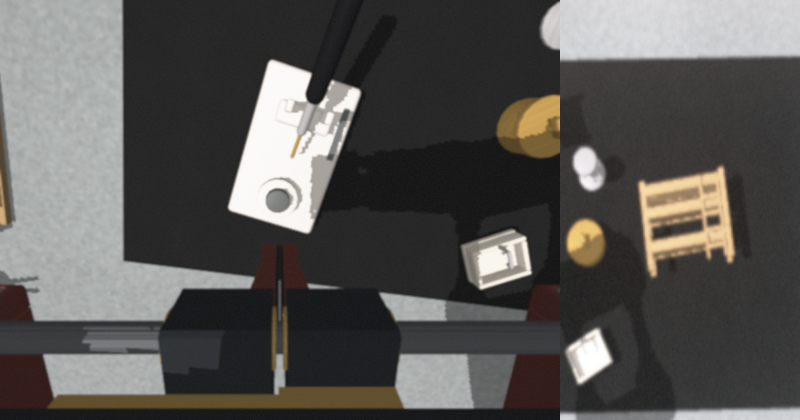

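The disc is now at (277,200), so my depth window missed it. I'll re-check there before handing in.

```bash
python3 - <<'E'
from h import *
P=pts(dict(np.load('/tmp/wrist.npz')));z=np.median(P[194:207,271:284,2]);print('btn z',z)
if z>47: print(order.finish_job())
E
```

```text
btn z 50.6103238592724
the job is handed in; nothing more can be done
None
```

The bunk bed nearest the robot now lies flat on its back, ladder side up, and the heat pen button has been pressed fully and released. I pushed the bed over by its front rail with the closed fingers, then handed the job in about 10 s into the 40 s limit.

- **Bed:** after the fall its top measures about 68 mm high, including the 3 mm mat. The 110 x 130 mm outline starts at the original back edge, so it did not slide noticeably.
- **Button:** it took about 4–5 mm of travel with rising force, then a hard stop at 14 N. After release its top is back at 50.6 mm, against 50.3 mm before the press.
- **Bystanders:** the stool, tin and sink were unmoved to within 1 mm when measured after the bed fell. They looked the same in the last picture, and the gripper was clear of everything.
- **Checks that failed or disagreed:** a rough two-view estimate put the button top at 42 mm where depth gave 50 mm; contact at about 49 mm agreed with depth. My first check after the press looked at the wrong spot and read 41 mm; repeated on the disc, it gave 50.6 mm.

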